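# Make up two leather-finishing kits

### The arm

A 7-joint arm with a two-finger parallel gripper is mounted at the origin on the work surface. World frame = base frame: x ahead of the robot, y to its left, z up, the work surface at z = 0. Lengths are in m, angles in rad, forces in N, time in s.
With the tool pointing down it reaches from about 0.35 to 0.9 m from the base axis. Payload 8.1 kg.
Tool frame: the origin (TCP) lies where the fingers leave the gripper's body, on its centre line; the fingertips stand 66 mm ahead of it and the grasp point (between the pads) lies 47 mm ahead of it (arm.tip_reach is the distance from the TCP to the fingertips, in m); z points along the fingers, y is the direction in which the jaws open and shut (so a half turn about z gives the same grasp; the last joint's range is limited). The gripper opens to 92 mm and grips with 3 to 60 N. Pads are 19 mm wide; open, the fingers measure 130 mm over their backs; the gripper's body (75 mm by 190 mm) begins 47 mm behind the grasp point.
Start: joints at [1.023, 0.434, 0.025, 1.573, -0.012, 1.134, -0.075], TCP at [0.269, -0.564, 0.292] pointing down, gripper open.
Joint ranges: [-2.62, 2.62], [-0.44, 2.09], [-1.27, 1.32], [0.08, 2.57], [-1.32, 4.46], [0.12, 2], [-2.74, 2.74]. Speed limits (rad/s): [2.22, 2.22, 3.01, 3.01, 3.14, 3.14, 3.14].

### API

Orientations are given as a rotation vector (axis times angle).
In Python, from cell import arm gives the robot as it stands.
- The arm moves only by the tool carry_out, never from a script. Its argument "plan" is a list of rows, each a list of 5 numbers: the shift along the world's x, y, z in cm, then the turn about the world's z in rad, then the finger opening in cm, from 0 to 9.18. In form: [[tx, ty, tz, spin, fingers], ...]. A call has 1 to 20 rows; each row is the pose to reach, as a shift and turn from the pose measured when the call began; what a row does not reach only later rows make up. A row lasts 1/10 s, in which the tool goes at most 50 mm and 8.59 degrees, less where a joint would pass 70% of its speed; a pose out of reach is approached as far as the arm can. A call with a gripper value outside its range is refused whole. The fingers move at their own pace and stop on an object; "squeeze" is the grip in N (left out, the last holds). Time passes only in rows, so rows that repeat a pose let the fingers close. It gives the time, the measured TCP pose, the force and the opening at its end, in the units of the state.
- arm.observe(): the state, without advancing time (a new reading comes with each control period).
- arm.get_image(name): name is "side" or "top" or "wrist"; returns (picture, depth): 384x512x3 uint8, red, green, blue; 384x512 float32, m along the optical axis (not along the pixel's ray), 0 where there is no reading.
- arm.get_calibration(name): a dict with "intrinsics" (3x3 intrinsics, pixels), "rvec" (rotation vector, rad) and "tvec" (3), from world to camera coordinates, as OpenCV has them; the wrist camera has in their place "tool_from_camera" (4x4, takes a point from camera to tool coordinates, whose origin is the TCP and whose axes are the flange's). Camera axes: x right, y down, z forward; pixel columns grow to the right and rows downward; lengths in m; the calibration is good to about 2 mm. The wrist camera is an equidistant fisheye: a pixel r from the principal point sees the ray r / f radians off the axis. A picture is of the moment at which its call begins: read the wrist's pose just before it. get_calibration takes no time and is no camera call.
- arm.sign_off(): hands the job in, once; it reports no verdict.
The state is a dict: "clock": time; "joints": joint angles; "dq": joint speeds; "joint_efforts": joint torques, N m; "position": TCP position; "ee_rot": TCP orientation; "force": force on the tool from outside, world axes, zero at the start; "ft_torque": the same for the moment, N m; "width": opening from 0.0 (shut) to 1.0 (fully open).
Only numpy, scipy, OpenCV 4.12 (cv2) and the standard library are available. Lean on these libraries where they do the work, as an engineer would, in place of code of your own. Each camera call takes 0.05 s, during which the arm holds its last target. There are 200 camera calls.

### The job

Make up two kits from the stock on the bench. In the long, narrow tray, stand the short jar in the larger bay and the wooden edge slicker in the smaller bay; in the broad tray, stand the tall jar in the narrower bay and lay the wooden block flat in the wider bay, with the round wax cake lying flat on the middle of the block. Keep both jars upright all the time, and leave the brush pot and the hammer where they are.

Things in the scene. Friction and masses are not known exactly. Their poses are not given: they have to be found in the camera images.
- tall_jar: Loose closed jar of blue paint with a flat aluminium lid, standing: a plain cylinder 48 mm in diameter and 92 mm high (lid of the same diameter, top 16 mm), about 190 g. Origin: centre of its underside; z up.
- short_jar: Loose closed jar of the same kind, shorter and wider: a plain cylinder 58 mm in diameter and 50 mm high, lid the top 16 mm, about 130 g. Origin: centre of its underside; z up.
- slicker: Loose wooden edge slicker (turned burnishing tool) standing on its foot: 100 mm high, foot 34 mm in diameter, grooved in its lower part (below 45 mm), a plain shaft 30 mm in diameter from 45 mm to the top, about 60 g. Origin: centre of its underside; z up.
- block: Loose rectangular wooden polishing block lying flat: 84 mm along its x, 46 mm along its y, 40 mm high, about 110 g. Origin: centre of its underside; z up.
- wax: Loose round cake of hard beeswax lying flat: 44 mm in diameter, 26 mm high, about 45 g. Origin: centre of its underside; z up. It goes on the middle of the block's top, 40 mm above the block's origin.
- long_tray: Fixed low wooden tray, 166 mm along its x, 88 mm along its y, open above. Floor 4 mm thick, outer walls and divider 6 mm thick with their tops 16 mm above the bench. A divider across x makes two bays, each 76 mm along y: the larger bay is 90 mm along x with its centre at x = -32 mm, the smaller is 58 mm along x with its centre at x = +48 mm (both y = 0). Origin: centre of its underside; z up.
- broad_tray: Fixed low wooden tray, 122 mm along its x, 176 mm along its y, open above. Floor 4 mm thick, outer walls and divider 6 mm thick with their tops 16 mm above the bench. A divider across y makes two bays, each 110 mm along x: the wider bay is 94 mm along y with its centre at y = -35 mm, the narrower is 64 mm along y with its centre at y = +50 mm (both x = 0). Origin: centre of its underside; z up.
- brush_pot: Bystander: white open pot 72 mm in diameter and 90 mm high with four paint brushes standing in it up to about 150 mm, beyond the stock. Leave it. Origin: centre of its underside.
- hammer: Bystander: a hammer 240 mm long lying on the bench beyond the stock. Leave it. Its handle runs along its x.
Mind the look-alikes: they are no part of the job. Leave any pink or yellow look-alike of the tall_jar alone.

How it is judged:
By the outcome, as a careful person would: the job done as asked, in the order asked, and still so for the second after the job is handed in, with the robot touching nothing.
It also fails if it takes over 120 s, if anything falls off the work surface, if the arm or the gripper's body presses on something with over 40 N, if the wrist force passes 120 N, or if a joint passes its speed limit or range.

## Working session

There is one attempt and no reset: what is moved stays moved. The work goes in short steps, Python scripts to look and compute and a tool call to move; the robot and the scene stay as the last step left them, time stands still between calls to the robot, and variables do not carry over. Pictures are saved under pics/ and viewed, about 12 in all and at most 16, crops included, and the job is handed in when it is done.

Besides the shell and the picture viewer there is one more tool, called after "Emit:" in YAML: its name, and indented under it one key for each argument. carry_out: Moves the arm, as the interface text tells. Its arguments: {"type":"object","properties":{"plan":{"type":"array"},"squeeze":{"type":"number"}},"required":["plan"]}

```bash
ls; mkdir -p pics; cat > h.py <<'E'
import numpy as np, cv2
from scipy.spatial.transform import Rotation as R
from cell import arm
def cloud(name):
    s=arm.observe(); im,d=arm.get_image(name); c=arm.get_calibration(name); K=np.array(c["intrinsics"])
    v,u=np.mgrid[:384,:512]; x=(u-K[0,2])/K[0,0]; y=(v-K[1,2])/K[1,1]
    if name=="wrist":
        r=np.hypot(x,y)+1e-9; t=np.tan(np.minimum(r,1.5)); x,y=x/r*t,y/r*t
        P=np.dstack([x*d,y*d,d]); T=np.array(c["tool_from_camera"]); P=P@T[:3,:3].T+T[:3,3]
        P=P@R.from_rotvec(s["ee_rot"]).as_matrix().T+np.array(s["position"])
    else:
        P=np.dstack([x*d,y*d,d]); M=R.from_rotvec(np.ravel(c["rvec"])).as_matrix(); P=(P-np.ravel(c["tvec"]))@M
    P[d==0]=np.nan
    return im,P
def save(im,n): cv2.imwrite("pics/"+n,im[...,::-1])
E
python3 - <<'E'
from h import *
for n in ("top","side"):
    im,P=cloud(n); np.savez(n+".npz",im=im,P=P); save(cv2.resize(im,(800,600)),n+".png")
s=arm.observe(); print(s)
E
```

```text
pics
{'clock': 0.1, 'joints': array([ 1.0234219 ,  0.43516513,  0.02498963,  1.57399604, -0.01163498,
        1.13400381, -0.07511454]), 'dq': array([ 2.05851530e-03, -2.51590278e-04,  3.80611242e-04, -3.18414915e-03,
        7.69377024e-04, -3.45936516e-05, -1.24351600e-03]), 'joint_efforts': array([ 1.91911291e-03, -6.69128180e+01,  9.87302475e-01, -3.15142071e+01,
       -6.06535189e-02,  3.74290114e-02,  6.33023933e-05]), 'position': array([ 0.26871296, -0.56388265,  0.29152011]), 'ee_rot': array([-3.06293479e+00, -6.92431087e-01,  6.53931103e-04]), 'force': array([ 0.6823248 , -0.83257741, -0.35758591]), 'ft_torque': array([-0.01767747, -0.00226398, -0.03694447]), 'width': 1.00011650559242}
```

View pics/top.png

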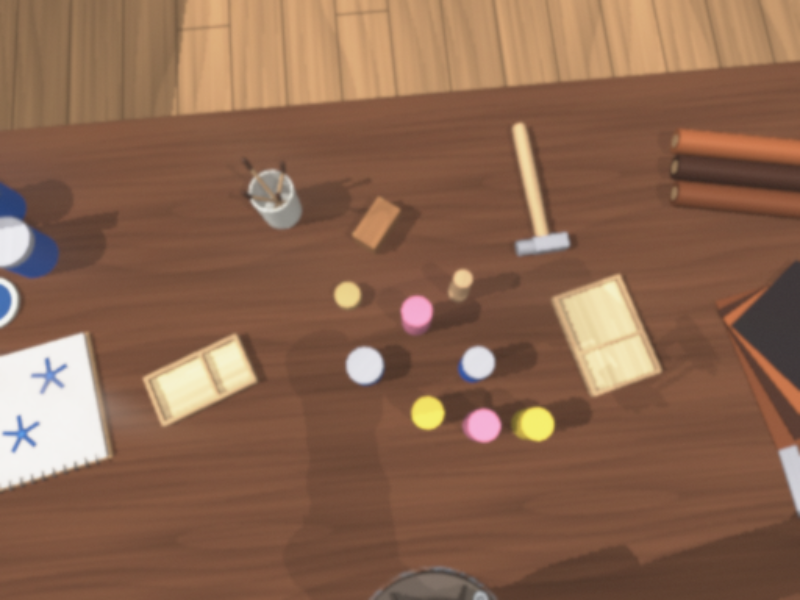

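View pics/side.png

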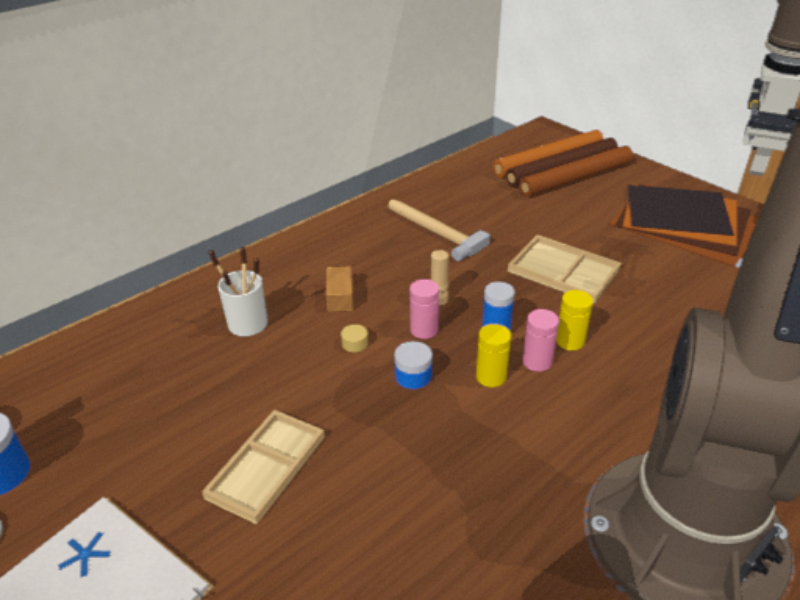

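The top picture (800x600) shows:
- **Short jar:** (365,366).
- **Tall jar:** grey lid with blue at (478,362). Its look-alikes are pink at (417,312) and (483,425), and yellow at (428,412) and (535,424).
- **Other stock:** slicker (461,283), block (376,223), wax (347,295).
- **Trays:** long tray (200,378), with its larger bay to the left. Broad tray (606,335), with its wider bay to the upper end.
- **Bystanders:** pot (275,195) and hammer (540,190).

Next I measure the positions.

```bash
python3 - <<'E'
from h import *
D=np.load("top.npz"); P=D["P"]; im=D["im"]; z=P[...,2]
tb=z[(np.abs(z)<.02)]; print("table z",np.median(tb))
seeds=dict(short=(365,366),tall=(478,362),pink1=(417,312),pink2=(483,425),yel1=(428,412),yel2=(535,424),slick=(461,279),block=(376,218),wax=(347,294),pot=(272,190))
for n,(a,b) in seeds.items():
    u,v=int(a*.64),int(b*.64); zt=np.nanmedian(z[v-1:v+2,u-1:u+2])
    m=(np.abs(z-zt)<.006).astype(np.uint8); k,l=cv2.connectedComponents(m); m=l==l[v,u]
    p=P[m][:,:2].astype(np.float32); r=cv2.minAreaRect(p*1000); c,rad=cv2.minEnclosingCircle(p*1000)
    print(n,"ztop %.4f"%zt,"mean",p.mean(0).round(4),"rect",np.round(r[0],1),np.round(r[1],1),round(r[2],1),"circ",np.round(c,1),round(rad,1))
for n,(a,b) in dict(long=(200,378),broad=(606,335)).items():
    u,v=int(a*.64),int(b*.64); 
    w=(z>.0025)&(z<.03); k,l=cv2.connectedComponents(w.astype(np.uint8)); m=l==l[v,u]; p=P[m].astype(np.float32)
    r=cv2.minAreaRect(p[:,:2]*1000); print(n,m.sum(),np.round(r[0],1),np.round(r[1],1),r[2],np.round(cv2.boxPoints(r)).tolist())
    q=p[p[:,2]>.011]; r=cv2.minAreaRect(q[:,:2]*1000); print("  rim",np.round(r[0],1),np.round(r[1],1),r[2])
print([ (P[int(b*.64),int(a*.64)]).round(3) for a,b in [(520,130),(545,240),(515,250),(570,240)]])
c=im[150:290,170:420]; save(cv2.resize(c,(800,448),interpolation=cv2.INTER_CUBIC),"crop.png")
E
```

```text
table z -0.00018744195880702975
short ztop 0.0500 mean [0.4488 0.0678] rect [449.2  67.6] [55.4 54.5] 40.3 circ [449.2  67.6] 29.0
tall ztop 0.0920 mean [ 0.4327 -0.1085] rect [ 433.  -107.9] [45.4 46.1] 86.9 circ [ 433.  -108.8] 24.0
pink1 ztop 0.0917 mean [ 0.5208 -0.0224] rect [520.7 -22.8] [46.4 45.6] 87.8 circ [521.2 -22.6] 23.8
pink2 ztop 0.0908 mean [ 0.3381 -0.1055] rect [ 338.2 -105.2] [46.6 45.9] 85.0 circ [ 338.2 -105.6] 23.8
yel1 ztop 0.0918 mean [ 0.3644 -0.024 ] rect [364.8 -23.8] [46.  44.9] 39.3 circ [364.4 -23.7] 23.7
yel2 ztop 0.0909 mean [ 0.333  -0.1851] rect [ 333.1 -184.9] [46.1 45.9] 84.0 circ [ 333.1 -185.4] 23.9
slick ztop 0.0990 mean [ 0.5633 -0.0985] rect [563.3 -98. ] [27.3 27.3] 86.7 circ [563.8 -98.9] 14.6
block ztop 0.0401 mean [0.6896 0.0298] rect [691.   29.5] [46.7 84.2] 52.4 circ [689.8  29.1] 46.4
wax ztop 0.0246 mean [0.5724 0.0887] rect [572.3  88.9] [42.1 41.5] 81.9 circ [573.1  89. ] 22.1
pot ztop 0.0284 mean [0.7733 0.2027] rect [773.1 202.5] [ 2.4 10.8] 16.7 circ [773.9 202.7] 5.4
long 1979 [457.6 346.9] [ 98.4 176.2] 21.693387985229492 [[379.0, 411.0], [444.0, 247.0], [536.0, 283.0], [471.0, 447.0]]
  rim [454.9 343.6] [ 88.9 167.7] 21.032142639160156
broad 172270 [nan nan] [nan  0.] nan [[nan, nan], [nan, nan], [nan, nan], [nan, nan]]
  rim [451.7 -23.7] [1381.1  729.6] 89.96048736572266
[array([ 0.844, -0.238,  0.025]), array([ 0.638, -0.254,  0.025]), array([ 0.63 , -0.206,  0.   ]), array([ 0.641, -0.304,  0.002])]
```

View pics/crop.png

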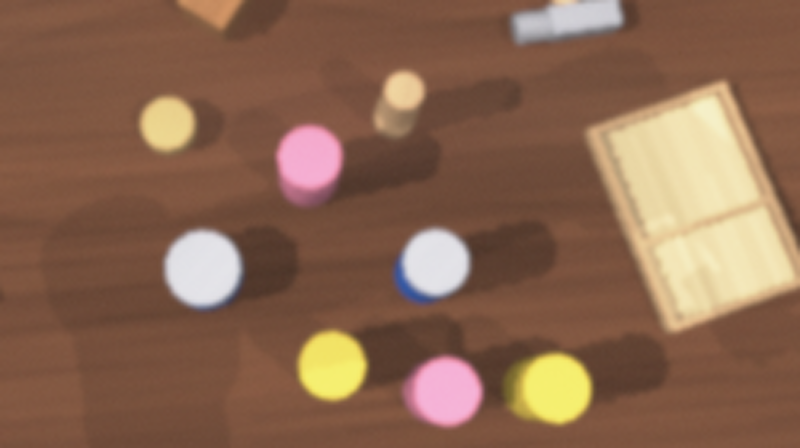

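```bash
cat >> h.py <<'E'
def go(x,y,tip,jaw=None):
    "shift in cm and spin in rad to put fingertips at (x,y,tip) mm with jaw axis at jaw deg"
    s=arm.observe(); M=R.from_rotvec(s["ee_rot"]).as_matrix(); j=np.degrees(np.arctan2(M[1,1],M[0,1]))
    d=(np.array([x,y,tip+arm.tip_reach*1000])/1000-s["position"])*100
    sp=0 if jaw is None else np.radians((jaw-j+90)%180-90)
    print("t=%.1f"%s["clock"],"shift",d.round(2),"spin %.3f"%sp,"jaw now %.1f"%j,"q1,q7",s["joints"][[0,6]].round(2),"tilt",M[:,2].round(3),"w %.3f"%s["width"],"F",np.round(s["force"],1))
def tray(P,cx,cy,L,W,rad=.13):
    z=P[...,2]; m=(z>.011)&(z<.02)&(np.hypot(P[...,0]-cx,P[...,1]-cy)<rad)
    p=P[m][:,:2]
    from scipy.optimize import least_squares
    return p
E
python3 - <<'E'
from h import *
P=np.load("top.npz")["P"]
p=tray(P,.47,-.30,0,0)*1000; p=p.astype(np.float32)
for q in (p,tray(P,.455,.344,0,0).astype(np.float32)*1000):
    r=cv2.minAreaRect(q); b=cv2.boxPoints(r); print(np.round(r[0],1),np.round(r[1],1),r[2])
    e=[b[1]-b[0],b[2]-b[1]]; l=max(e,key=np.linalg.norm); l/=np.linalg.norm(l); n=np.array([-l[1],l[0]])
    c=(q-np.array(r[0])); a=c@l; t=c@n
    print("long dir",l.round(3),"ang",np.degrees(np.arctan2(l[1],l[0])))
    h,ed=np.histogram(a[np.abs(t)<25],bins=np.arange(-95,96,5)); print(list(zip(ed.astype(int),h)))
z=P[...,2]; m=(z>.03)&(z<.045)&(np.hypot(P[...,0]-.69,P[...,1]-.03)<.06); r=cv2.minAreaRect(P[m][:,:2].astype(np.float32)*1000); print(r,cv2.boxPoints(r).round(1).tolist())
go(449,67.6,150,21)
print(arm.tip_reach)
E
```

```text
[ 467.6 -336.6] [176.3 124.2] 13.916473388671875
long dir [0.971 0.241] ang 13.916473
[(np.int64(-95), np.int64(0)), (np.int64(-90), np.int64(23)), (np.int64(-85), np.int64(24)), (np.int64(-80), np.int64(0)), (np.int64(-75), np.int64(0)), (np.int64(-70), np.int64(0)), (np.int64(-65), np.int64(0)), (np.int64(-60), np.int64(0)), (np.int64(-55), np.int64(0)), (np.int64(-50), np.int64(0)), (np.int64(-45), np.int64(0)), (np.int64(-40), np.int64(0)), (np.int64(-35), np.int64(0)), (np.int64(-30), np.int64(0)), (np.int64(-25), np.int64(0)), (np.int64(-20), np.int64(25)), (np.int64(-15), np.int64(20)), (np.int64(-10), np.int64(0)), (np.int64(-5), np.int64(0)), (np.int64(0), np.int64(0)), (np.int64(5), np.int64(0)), (np.int64(10), np.int64(0)), (np.int64(15), np.int64(0)), (np.int64(20), np.int64(0)), (np.int64(25), np.int64(0)), (np.int64(30), np.int64(0)), (np.int64(35), np.int64(0)), (np.int64(40), np.int64(0)), (np.int64(45), np.int64(0)), (np.int64(50), np.int64(0)), (np.int64(55), np.int64(0)), (np.int64(60), np.int64(0)), (np.int64(65), np.int64(0)), (np.int64(70), np.int64(0)), (np.int
[... 1024 characters left out ...]
(0)), (np.int64(45), np.int64(0)), (np.int64(50), np.int64(0)), (np.int64(55), np.int64(0)), (np.int64(60), np.int64(0)), (np.int64(65), np.int64(0)), (np.int64(70), np.int64(0)), (np.int64(75), np.int64(20)), (np.int64(80), np.int64(31)), (np.int64(85), np.int64(0)), (np.int64(90), np.int64(0))]
((690.9688110351562, 29.526639938354492), (46.67668533325195, 84.337646484375), 52.415000915527344) [[643.2999877929688, 36.79999923706055], [710.2000122070312, -14.699999809265137], [738.5999755859375, 22.299999237060547], [671.7999877929688, 73.69999694824219]]
t=0.1 shift [18.03 63.15 -7.6 ] spin 1.493 jaw now -64.5 q1,q7 [ 1.02 -0.08] tilt [-0.001  0.001 -1.   ] w 1.000 F [ 0.7 -0.8 -0.4]
0.0655
```

Crop: the tall jar is at (435,262), with a grey lid and blue body, so it is the right one among the pink and yellow jars. The short jar is at (203,268), wider and with a grey lid. I start with the short jar.

Emit:
carry_out:
  plan:
    - [18,63.1,-7.6,1.126,9]
    - [18,63.1,-7.6,1.126,9]
    - [18,63.1,-7.6,1.126,9]
    - [18,63.1,-7.6,1.126,9]
    - [18,63.1,-7.6,1.126,9]
    - [18,63.1,-7.6,1.126,9]
    - [18,63.1,-7.6,1.126,9]
    - [18,63.1,-7.6,1.126,9]
    - [18,63.1,-7.6,1.126,9]
    - [18,63.1,-7.6,1.126,9]
    - [18,63.1,-7.6,1.126,9]
    - [18,63.1,-7.6,1.126,9]
    - [18,63.1,-7.6,1.126,9]
    - [18,63.1,-7.6,1.126,9]
    - [18,63.1,-7.6,1.126,9]
    - [18,63.1,-7.6,1.126,9]
    - [18,63.1,-7.6,1.126,9]
    - [18,63.1,-7.6,1.126,9]
    - [18,63.1,-7.6,1.126,9]

```text
clock: 2.0
position: [0.4487, 0.0659, 0.2157]
ee_rot: [-2.224, -2.219, 0.002]
force: [-0.4, 0.2, -0.1]
width: 0.98
```

```bash
python3 - <<'E'
from h import *
im,P=cloud("wrist"); np.savez("w1.npz",im=im,P=P); save(im,"w1.png")
z=P[...,2]
for n,(x,y,h,r) in dict(short=(449,68,50,45),tall=(433,-108,92,45),wax=(573,89,25.5,35),slick=(563.5,-98,99.5,35),pink1=(521,-22,92,40)).items():
    m=(np.abs(z*1000-h)<5)&(np.hypot(P[...,0]*1000-x,P[...,1]*1000-y)<r); p=(P[m][:,:2]*1000).astype(np.float32)
    if len(p)>20: print(n,len(p),[np.round(v,1) for v in cv2.minEnclosingCircle(p)],p.mean(0))
go(449,67.6,22,0)
E
```

```text
short 2991 [array([449.7,  68.3]), np.float64(29.0)] [449.92798  69.50909]
wax 1298 [array([573.2,  89.3]), np.float64(22.2)] [572.1252   89.78845]
pink1 925 [array([520.5, -23.4]), np.float64(23.7)] [517.1527   -24.269825]
t=2.0 shift [  0.03   0.14 -12.82] spin 0.002 jaw now -0.1 q1,q7 [ 0.17 -0.47] tilt [-0.001 -0.    -1.   ] w 0.978 F [-0.8 -0.7  0.2]
```

View pics/w1.png

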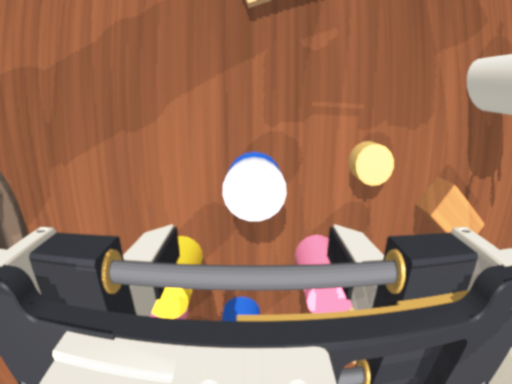

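The wrist view shows the short jar at (255,190) with clear room for the fingers. The wrist and top measurements agree to within 1 mm. Now I descend and grip.

Emit:
carry_out:
  plan:
    - [0.07,0.2,-5,0,9]
    - [0.07,0.2,-9,0,9]
    - [0.07,0.2,-12,0,9]
    - [0.07,0.2,-12.8,0,9]
    - [0.07,0.2,-12.8,0,8]
    - [0.07,0.2,-12.8,0,6.5]
    - [0.07,0.2,-12.8,0,5]
    - [0.07,0.2,-12.8,0,5]
    - [0.07,0.2,-12.8,0,5]
    - [0.07,0.2,-12.8,0,5]
    - [0.07,0.2,-12.8,0,5]
    - [0.07,0.2,-12,0,5]
    - [0.07,0.2,-10,0,5]
    - [0.07,0.2,-7,0,5]
    - [0.07,0.2,-3,0,5]
    - [0.07,0.2,-3,0,5]
  squeeze: 20

```text
clock: 3.65
position: [0.4515, 0.0691, 0.1902]
ee_rot: [2.221, 2.217, 0.008]
force: [0.5, 0.4, -2.1]
width: 0.628
```

```bash
python3 - <<'E'
from h import *
go(443.4,373.5,27,21)
E
```

```text
t=3.6 shift [-0.81 30.44 -9.77] spin 0.368 jaw now -0.1 q1,q7 [ 0.16 -0.52] tilt [ 0.006  0.001 -1.   ] w 0.628 F [ 0.5  0.4 -2.1]
```

Emit:
carry_out:
  plan:
    - [-0.2,3,0,0.05,5]
    - [-0.3,7,0,0.1,5]
    - [-0.4,11,0,0.15,5]
    - [-0.5,15,0,0.2,5]
    - [-0.6,19,0,0.25,5]
    - [-0.7,23,0,0.3,5]
    - [-0.8,26,0,0.35,5]
    - [-0.8,28.5,0,0.368,5]
    - [-0.8,30,0,0.368,5]
    - [-0.8,30.4,-2,0.368,5]
    - [-0.8,30.4,-4,0.368,5]
    - [-0.8,30.4,-5,0.368,5]
    - [-0.8,30.4,-5,0.368,5]
    - [-0.8,30.4,-5,0.368,5]

```text
clock: 5.05
position: [0.4437, 0.3729, 0.1406]
ee_rot: [1.779, 2.586, 0.009]
force: [0.3, 0.6, -0.9]
width: 0.631
```

```bash
python3 - <<'E'
from h import *
go(443.4,373.5,26.5,21)
im,P=cloud("wrist"); save(im,"w2.png")
q=tray(P,.455,.344,0,0).astype(np.float32)*1000; print(len(q),cv2.minAreaRect(q))
go(443.4,373.5,26.5,21)
E
```

```text
t=5.0 shift [-0.03  0.06 -4.86] spin 0.001 jaw now 21.0 q1,q7 [-0.39 -0.81] tilt [ 0.005  0.003 -1.   ] w 0.631 F [ 0.3  0.6 -0.9]
2858 ((454.9774475097656, 346.00311279296875), (88.64195251464844, 161.1900634765625), 20.909563064575195)
t=5.1 shift [-0.05  0.03 -4.9 ] spin 0.001 jaw now 21.0 q1,q7 [-0.39 -0.81] tilt [ 0.006  0.004 -1.   ] w 0.627 F [ 1.3 -0.3 -0.8]
```

View pics/w2.png

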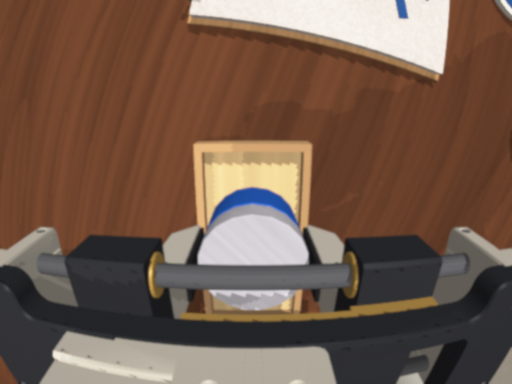

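The wrist view shows the jar at (255,250), centred over the larger bay. I lower it and release.

Emit:
carry_out:
  plan:
    - [-0.05,0.03,-2,0,5]
    - [-0.05,0.03,-3.5,0,5]
    - [-0.05,0.03,-4.4,0,5]
    - [-0.05,0.03,-4.8,0,5]
    - [-0.05,0.03,-4.9,0,5]
    - [-0.05,0.03,-4.9,0,5]
    - [-0.05,0.03,-4.9,0,6.5]
    - [-0.05,0.03,-4.9,0,7.5]
    - [-0.05,0.03,-4.9,0,8]
    - [-0.05,0.03,-4.9,0,8]
    - [-0.05,0.03,-3,0,8]
    - [-0.05,0.03,1,0,8]
    - [-0.05,0.03,5,0,8]
    - [-0.05,0.03,8,0,8]
    - [-0.05,0.03,8,0,6]
    - [-0.05,0.03,8,0,6]

```text
clock: 6.7
position: [0.4436, 0.3736, 0.2215]
ee_rot: [1.779, 2.585, 0.012]
force: [0.4, -0.5, -0.4]
width: 0.745
```

```bash
python3 - <<'E'
from h import *
im,P=cloud("wrist"); z=P[...,2]
m=(np.abs(z*1000-54)<6)&(np.hypot(P[...,0]*1000-443,P[...,1]*1000-373)<45); p=(P[m][:,:2]*1000).astype(np.float32)
print(len(p),cv2.minEnclosingCircle(p),np.percentile(z[m],[5,50,95]))
go(563.5,-98.3,160,0)
E
```

```text
2962 ((444.72100830078125, 373.952392578125), 28.947961807250977) [0.05377509 0.05503115 0.05618817]
t=6.8 shift [ 12.02 -47.14   0.5 ] spin -0.366 jaw now 20.9 q1,q7 [-0.35 -0.75] tilt [ 0.006  0.003 -1.   ] w 0.707 F [-0.7 -0.3  0.6]
```

Emit:
carry_out:
  plan:
    - [12,-47.1,0.5,-0.366,5.5]
    - [12,-47.1,0.5,-0.366,5.5]
    - [12,-47.1,0.5,-0.366,5.5]
    - [12,-47.1,0.5,-0.366,5.5]
    - [12,-47.1,0.5,-0.366,5.5]
    - [12,-47.1,0.5,-0.366,5.5]
    - [12,-47.1,0.5,-0.366,5.5]
    - [12,-47.1,0.5,-0.366,5.5]
    - [12,-47.1,0.5,-0.366,5.5]
    - [12,-47.1,0.5,-0.366,5.5]
    - [12,-47.1,0.5,-0.366,5.5]
    - [12,-47.1,0.5,-0.366,5.5]
    - [12,-47.1,0.5,-0.366,5.5]
    - [12,-47.1,0.5,-0.366,5.5]
    - [12,-47.1,0.5,-0.366,5.5]

```text
clock: 8.25
position: [0.5632, -0.0966, 0.2254]
ee_rot: [2.217, 2.221, 0.008]
force: [-0.8, 1.0, 0.8]
width: 0.602
```

```bash
python3 - <<'E'
from h import *
im,P=cloud("wrist"); z=P[...,2]
m=(np.abs(z*1000-99.5)<6)&(np.hypot(P[...,0]*1000-563,P[...,1]*1000+98)<30); p=(P[m][:,:2]*1000).astype(np.float32)
print(len(p),cv2.minEnclosingCircle(p) if len(p) else 0)
go(563.5,-98.3,54,0)
E
```

```text
1080 ((564.6152954101562, -98.38706970214844), 14.861832618713379)
t=8.3 shift [  0.03  -0.14 -10.6 ] spin -0.001 jaw now 0.1 q1,q7 [ 0.42 -0.15] tilt [ 0.006  0.001 -1.   ] w 0.597 F [0.2 0.2 0.2]
```

Emit:
carry_out:
  plan:
    - [0.08,-0.15,-4,0,5.5]
    - [0.08,-0.15,-8,0,5.5]
    - [0.08,-0.15,-10,0,5.5]
    - [0.08,-0.15,-10.6,0,5.5]
    - [0.08,-0.15,-10.6,0,4.5]
    - [0.08,-0.15,-10.6,0,3.5]
    - [0.08,-0.15,-10.6,0,2.5]
    - [0.08,-0.15,-10.6,0,2.5]
    - [0.08,-0.15,-10.6,0,2.5]
    - [0.08,-0.15,-10.6,0,2.5]
    - [0.08,-0.15,-10.6,0,2.5]
    - [0.08,-0.15,-9.5,0,2.5]
    - [0.08,-0.15,-7,0,2.5]
    - [0.08,-0.15,-3,0,2.5]
    - [0.08,-0.15,1,0,2.5]
    - [0.08,-0.15,2,0,2.5]
    - [0.08,-0.15,2,0,2.5]
  squeeze: 15

```text
clock: 10.0
position: [0.5649, -0.0984, 0.248]
ee_rot: [2.215, 2.217, 0.012]
force: [-0.6, -0.9, -0.9]
width: 0.321
```

```bash
python3 - <<'E'
from h import *
go(472.1,298.8,58.5,21)
E
```

```text
t=10.0 shift [ -9.28  39.72 -12.4 ] spin 0.365 jaw now 0.1 q1,q7 [ 0.43 -0.13] tilt [ 0.011 -0.    -1.   ] w 0.321 F [-0.6 -0.9 -0.9]
```

Emit:
carry_out:
  plan:
    - [-0.7,3,0,0.05,2.5]
    - [-1.6,7,0,0.1,2.5]
    - [-2.6,11,0,0.15,2.5]
    - [-3.5,15,0,0.2,2.5]
    - [-4.4,19,0,0.25,2.5]
    - [-5.4,23,0,0.3,2.5]
    - [-6.3,27,0,0.365,2.5]
    - [-7.2,31,0,0.365,2.5]
    - [-8.2,35,0,0.365,2.5]
    - [-8.8,37.5,0,0.365,2.5]
    - [-9.2,39.2,-2,0.365,2.5]
    - [-9.28,39.7,-5,0.365,2.5]
    - [-9.28,39.7,-8,0.365,2.5]
    - [-9.28,39.7,-9,0.365,2.5]
    - [-9.28,39.7,-9,0.365,2.5]
    - [-9.28,39.7,-9,0.365,2.5]

```text
clock: 11.6
position: [0.4723, 0.2987, 0.1585]
ee_rot: [1.777, 2.584, 0.014]
force: [0.4, -0.2, -0.4]
width: 0.321
```

```bash
python3 - <<'E'
from h import *
go(472.1,298.8,58.5,21)
im,d=arm.get_image("side"); save(cv2.resize(im[200:360,80:320],(800,533),interpolation=cv2.INTER_CUBIC),"s2.png")
E
```

```text
t=11.6 shift [-0.02  0.01 -3.45] spin 0.001 jaw now 21.0 q1,q7 [-0.24 -0.67] tilt [ 0.01   0.004 -1.   ] w 0.321 F [ 0.4 -0.2 -0.4]
```

View pics/s2.png

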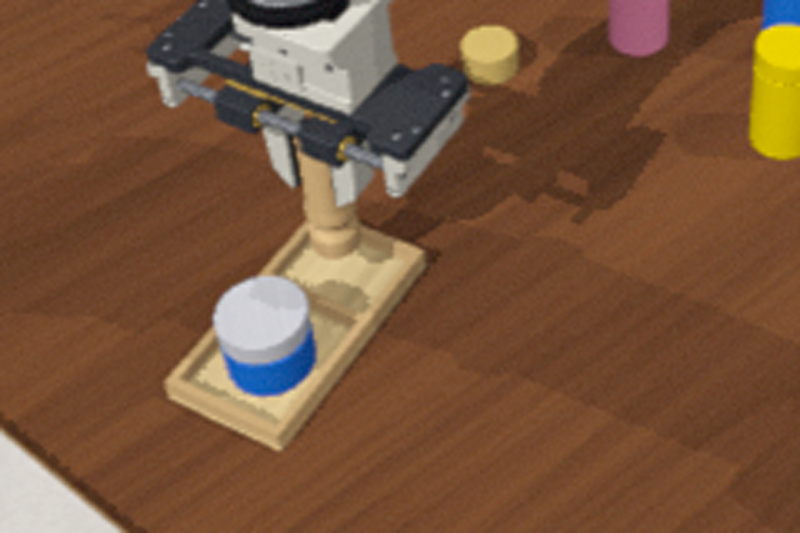

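The side view shows the short jar standing in the larger bay at (265,335) and the slicker held above the smaller bay at (333,240). I lower it and release.

Emit:
carry_out:
  plan:
    - [0,0,-1.5,0,2.5]
    - [0,0,-2.6,0,2.5]
    - [0,0,-3.2,0,2.5]
    - [0,0,-3.5,0,2.5]
    - [0,0,-3.5,0,2.5]
    - [0,0,-3.5,0,2.5]
    - [0,0,-3.5,0,3.8]
    - [0,0,-3.5,0,5]
    - [0,0,-3.5,0,5.5]
    - [0,0,-3.5,0,5.5]
    - [0,0,-2,0,5.5]
    - [0,0,1,0,5.5]
    - [0,0,5,0,5.5]
    - [0,0,8,0,6]
    - [0,0,8,0,7]

```text
clock: 13.15
position: [0.4739, 0.3007, 0.2445]
ee_rot: [1.775, 2.581, 0.028]
force: [-0.9, 0.4, -0.2]
width: 0.702
```

```bash
python3 - <<'E'
from h import *
im,P=cloud("wrist"); z=P[...,2]
m=(np.abs(z*1000-104)<7)&(np.hypot(P[...,0]*1000-472,P[...,1]*1000-299)<30); p=(P[m][:,:2]*1000).astype(np.float32)
print(len(p),cv2.minEnclosingCircle(p) if len(p) else 0,np.median(z[m]))
go(433,-108.4,150,90); go(433,-108.4,150,0)
E
```

```text
959 ((473.77313232421875, 298.3957214355469), 14.897625923156738) 0.10498500100605726
t=13.2 shift [ -4.04 -40.82  -2.66] spin 1.205 jaw now 21.0 q1,q7 [-0.19 -0.59] tilt [ 0.015  0.007 -1.   ] w 0.734 F [ 0.8 -0.4  0.5]
t=13.2 shift [ -4.04 -40.82  -2.66] spin -0.366 jaw now 21.0 q1,q7 [-0.19 -0.59] tilt [ 0.015  0.007 -1.   ] w 0.734 F [ 0.8 -0.4  0.5]
```

Emit:
carry_out:
  plan:
    - [-4,-40.8,-2.6,-1.69,7.5]
    - [-4,-40.8,-2.6,-1.69,7.5]
    - [-4,-40.8,-2.6,-1.69,7.5]
    - [-4,-40.8,-2.6,-1.69,7.5]
    - [-4,-40.8,-2.6,-1.69,7.5]
    - [-4,-40.8,-2.6,-1.69,7.5]
    - [-4,-40.8,-2.6,-1.69,7.5]
    - [-4,-40.8,-2.6,-1.69,7.5]
    - [-4,-40.8,-2.6,-1.69,7.5]
    - [-4,-40.8,-2.6,-1.69,7.5]
    - [-4,-40.8,-2.6,-1.69,7.5]
    - [-4,-40.8,-2.6,-1.69,7.5]
    - [-4,-40.8,-2.6,-1.69,7.5]
    - [-4,-40.8,-2.6,-1.69,7.5]
    - [-4,-40.8,-2.6,-1.69,7.5]
    - [-4,-40.8,-2.6,-1.69,7.5]
    - [-4,-40.8,-2.6,-1.69,7.5]
    - [-4,-40.8,-2.6,-1.69,7.5]

```text
clock: 15.0
position: [0.4334, -0.1082, 0.2162]
ee_rot: [3.101, 0.385, 0.005]
force: [0.6, -0.4, -0.1]
width: 0.817
```

```bash
python3 - <<'E'
from h import *
im,P=cloud("wrist"); z=P[...,2]; save(im,"w4.png")
m=(np.abs(z*1000-92)<6)&(np.hypot(P[...,0]*1000-433,P[...,1]*1000+108)<40); p=(P[m][:,:2]*1000).astype(np.float32)
print(len(p),cv2.minEnclosingCircle(p) if len(p) else 0)
go(433.2,-108.6,45,-76)
E
```

```text
2792 ((433.48382568359375, -109.08543395996094), 24.166196823120117)
t=15.1 shift [ -0.02  -0.04 -10.57] spin -0.002 jaw now -75.9 q1,q7 [ 0.28 -1.29] tilt [ 0.006 -0.016 -1.   ] w 0.818 F [ 0.6 -1.4  0.8]
```

View pics/w4.png

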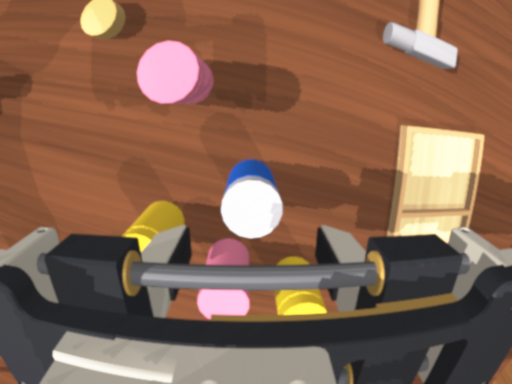

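The wrist view shows the blue jar with the grey lid at (250,205) between the fingers. The pink jar behind it, at about (222,280), and the yellow one at (155,225) are both clear of the finger paths. I grip it now.

Emit:
carry_out:
  plan:
    - [0,-0.05,-4,0,7.5]
    - [0,-0.05,-8,0,7.5]
    - [0,-0.05,-10,0,7.5]
    - [0,-0.05,-10.5,0,7.5]
    - [0,-0.05,-10.5,0,6]
    - [0,-0.05,-10.5,0,4.5]
    - [0,-0.05,-10.5,0,4]
    - [0,-0.05,-10.5,0,4]
    - [0,-0.05,-10.5,0,4]
    - [0,-0.05,-10.5,0,4]
    - [0,-0.05,-10.5,0,4]
    - [0,-0.05,-9.5,0,4]
    - [0,-0.05,-7,0,4]
    - [0,-0.05,-3.5,0,4]
    - [0,-0.05,-0.5,0,4]
    - [0,-0.05,0,0,4]
    - [0,-0.05,0,0,4]
    - [0,-0.05,0,0,4]
  squeeze: 25

```text
clock: 16.85
position: [0.4327, -0.1087, 0.2155]
ee_rot: [3.102, 0.384, 0.004]
force: [-0.5, -0.0, -1.7]
width: 0.524
```

```bash
python3 - <<'E'
from h import *
go(419.1,-348.7,50,-76); print(arm.observe()["joints"])
E
```

```text
t=16.9 shift [ -1.36 -24.   -10.  ] spin -0.002 jaw now -75.9 q1,q7 [ 0.29 -1.3 ] tilt [ 0.004 -0.016 -1.   ] w 0.524 F [-0.5 -0.  -1.7]
[ 0.28569331  0.24660779 -0.20215228  2.08055024  0.08869037  0.81540419
 -1.29534151]
```

Emit:
carry_out:
  plan:
    - [-0.1,-2,0,0,4]
    - [-0.3,-5.5,0,0,4]
    - [-0.6,-9.5,0,0,4]
    - [-0.8,-13.5,0,0,4]
    - [-1,-17.5,0,0,4]
    - [-1.2,-20.5,0,0,4]
    - [-1.3,-22.8,0,0,4]
    - [-1.36,-24,-1,0,4]
    - [-1.36,-24,-3,0,4]
    - [-1.36,-24,-5.5,0,4]
    - [-1.36,-24,-6.5,0,4]
    - [-1.36,-24,-6.5,0,4]
    - [-1.36,-24,-6.5,0,4]

```text
clock: 18.15
position: [0.4193, -0.3482, 0.1505]
ee_rot: [3.102, 0.386, 0.003]
force: [0.2, 0.4, -1.0]
width: 0.518
```

```bash
python3 - <<'E'
from h import *
im,P=cloud("wrist"); save(im,"w5.png")
q=tray(P,.4676,-.3366,0,0).astype(np.float32)*1000; print(len(q),cv2.minAreaRect(q))
go(419.1,-348.7,50,-76)
E
```

```text
6085 ((470.4384460449219, -336.5533447265625), (170.67239379882812, 122.933349609375), 13.741864204406738)
t=18.2 shift [-0.05 -0.01 -3.56] spin -0.003 jaw now -75.8 q1,q7 [ 0.65 -0.8 ] tilt [ 0.005 -0.016 -1.   ] w 0.522 F [ 1.  -1.2 -1.5]
```

View pics/w5.png

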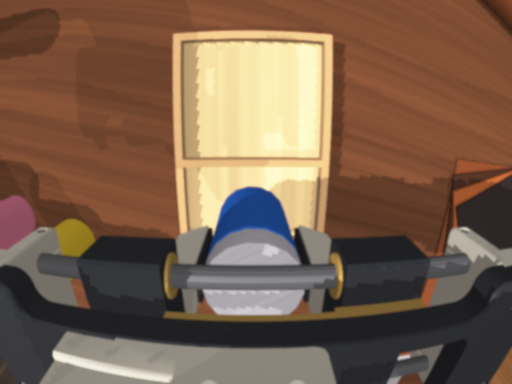

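The wrist view shows the tall jar at (255,245), over the narrower bay near the camera. The divider is at row 163, clear of the jar. I lower it and release.

Emit:
carry_out:
  plan:
    - [-0.05,0,-1.5,0,4]
    - [-0.05,0,-2.7,0,4]
    - [-0.05,0,-3.3,0,4]
    - [-0.05,0,-3.6,0,4]
    - [-0.05,0,-3.6,0,4]
    - [-0.05,0,-3.6,0,4]
    - [-0.05,0,-3.6,0,5]
    - [-0.05,0,-3.6,0,6.5]
    - [-0.05,0,-3.6,0,7.5]
    - [-0.05,0,-3.6,0,7.5]
    - [-0.05,0,-2.5,0,7.5]
    - [-0.05,0,0.5,0,7.5]
    - [-0.05,0,4.5,0,7.5]
    - [-0.05,0,8,0,7.5]
    - [-0.05,0,8,0,7.5]
    - [-0.05,0,8,0,7.5]

```text
clock: 19.8
position: [0.4194, -0.3488, 0.2325]
ee_rot: [3.099, 0.385, 0.008]
force: [-1.1, 0.3, -0.6]
width: 0.812
```

```bash
python3 - <<'E'
from h import *
im,P=cloud("wrist"); z=P[...,2]
m=(np.abs(z*1000-96)<7)&(np.hypot(P[...,0]*1000-419,P[...,1]*1000+349)<40); p=(P[m][:,:2]*1000).astype(np.float32)
print(len(p),cv2.minEnclosingCircle(p) if len(p) else 0,np.median(z[m]))
go(691,29.5,150,52.4); print(arm.observe()["joints"])
E
```

```text
2541 ((418.2198181152344, -349.02545166015625), 24.001996994018555) 0.0970930335942791
t=19.9 shift [27.21 37.8  -1.58] spin -0.903 jaw now -75.8 q1,q7 [ 0.66 -0.78] tilt [ 0.005 -0.016 -1.   ] w 0.820 F [0.  1.  0.3]
[ 0.65968278  0.36413784 -0.0917085   1.8514394   0.05505245  0.91477042
 -0.78287917]
```

Emit:
carry_out:
  plan:
    - [27.2,37.8,-1.6,2.239,7]
    - [27.2,37.8,-1.6,2.239,7]
    - [27.2,37.8,-1.6,2.239,7]
    - [27.2,37.8,-1.6,2.239,7]
    - [27.2,37.8,-1.6,2.239,7]
    - [27.2,37.8,-1.6,2.239,7]
    - [27.2,37.8,-1.6,2.239,7]
    - [27.2,37.8,-1.6,2.239,7]
    - [27.2,37.8,-1.6,2.239,7]
    - [27.2,37.8,-1.6,2.239,7]
    - [27.2,37.8,-1.6,2.239,7]
    - [27.2,37.8,-1.6,2.239,7]
    - [27.2,37.8,-1.6,2.239,7]
    - [27.2,37.8,-1.6,2.239,7]
    - [27.2,37.8,-1.6,2.239,7]
    - [27.2,37.8,-1.6,2.239,7]
    - [27.2,37.8,-1.6,2.239,7]
    - [27.2,37.8,-1.6,2.239,7]
    - [27.2,37.8,-1.6,2.239,7]
    - [27.2,37.8,-1.6,2.239,7]

```text
clock: 21.85
position: [0.6909, 0.0297, 0.2153]
ee_rot: [1.011, 2.969, 0.026]
force: [0.8, 0.8, -0.3]
width: 0.764
```

```bash
python3 - <<'E'
from h import *
im,P=cloud("wrist"); z=P[...,2]; save(im,"w6.png")
m=(np.abs(z*1000-40)<5)&(np.hypot(P[...,0]*1000-691,P[...,1]*1000-29.5)<65); p=(P[m][:,:2]*1000).astype(np.float32)
print(len(p),cv2.minAreaRect(p))
go(691,29.5,20,52.4); print(arm.observe()["joints"])
E
```

```text
4043 ((691.8753662109375, 29.407691955566406), (45.27269744873047, 83.9842758178711), 52.57102584838867)
t=21.9 shift [ 1.000e-02 -2.000e-02 -1.299e+01] spin -0.000 jaw now 52.4 q1,q7 [0.28 0.46] tilt [ 0.01   0.014 -1.   ] w 0.764 F [ 0.8  1.1 -0.3]
[ 0.27881368  0.69543109 -0.66922532  1.44880929  0.44066558  1.1383376
  0.45816837]
```

View pics/w6.png

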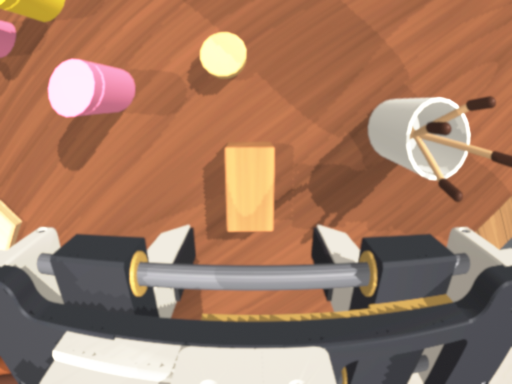

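The wrist view shows the block at (250,190), square to the jaws. Top and wrist agree, so I grip it.

Emit:
carry_out:
  plan:
    - [0.05,0,-4,0,7]
    - [0.05,0,-8,0,7]
    - [0.05,0,-11.5,0,7]
    - [0.05,0,-12.8,0,7]
    - [0.05,0,-13,0,7]
    - [0.05,0,-13,0,5.5]
    - [0.05,0,-13,0,4.2]
    - [0.05,0,-13,0,3.8]
    - [0.05,0,-13,0,3.8]
    - [0.05,0,-13,0,3.8]
    - [0.05,0,-13,0,3.8]
    - [0.05,0,-12,0,3.8]
    - [0.05,0,-9,0,3.8]
    - [0.05,0,-5,0,3.8]
    - [0.05,0,-1,0,3.8]
    - [0.05,0,0.5,0,3.8]
    - [0.05,0,0.5,0,3.8]
    - [0.05,0,0.5,0,3.8]
  squeeze: 25

```text
clock: 23.7
position: [0.6908, 0.0293, 0.2193]
ee_rot: [1.011, 2.97, 0.024]
force: [-0.6, 0.4, -1.5]
width: 0.499
```

```bash
python3 - <<'E'
from h import *
go(501.6,-328.2,24.5,-76.1)
E
```

```text
t=23.7 shift [-18.92 -35.75 -12.93] spin 0.899 jaw now 52.4 q1,q7 [0.28 0.46] tilt [ 0.009  0.014 -1.   ] w 0.499 F [-0.6  0.4 -1.5]
```

Emit:
carry_out:
  plan:
    - [-1,-2,0,-0.13,3.8]
    - [-2,-4,0,-0.26,3.8]
    - [-3,-6,0,-0.39,3.8]
    - [-4,-8,0,-0.52,3.8]
    - [-5,-10,0,-0.65,3.8]
    - [-6.2,-12,0,-0.78,3.8]
    - [-7.4,-14,0,-0.91,3.8]
    - [-8.6,-16,0,-1.04,3.8]
    - [-9.8,-18,0,-1.17,3.8]
    - [-11,-20.5,0,-1.3,3.8]
    - [-12.2,-23,0,-1.43,3.8]
    - [-13.5,-25.5,0,-1.56,3.8]
    - [-14.8,-28,0,-1.69,3.8]
    - [-16.1,-30.5,0,-1.82,3.8]
    - [-17.4,-33,0,-1.95,3.8]
    - [-18.5,-35,0,-2.08,3.8]
    - [-18.92,-35.75,0,-2.2,3.8]
    - [-18.92,-35.75,0,-2.243,3.8]
    - [-18.92,-35.75,0,-2.243,3.8]
    - [-18.92,-35.75,0,-2.243,3.8]

```text
clock: 25.7
position: [0.501, -0.3277, 0.2177]
ee_rot: [3.104, 0.381, 0.002]
force: [0.4, 0.3, 0.0]
width: 0.499
```

Emit:
carry_out:
  plan:
    - [0,0,-3,0,3.8]
    - [0,0,-6,0,3.8]
    - [0,0,-9,0,3.8]
    - [0,0,-10,0,3.8]
    - [0,0,-10,0,3.8]
    - [0,0,-10,0,3.8]

```text
clock: 26.3
position: [0.5016, -0.3278, 0.1186]
ee_rot: [3.104, 0.382, 0.003]
force: [-0.5, -0.1, -1.4]
width: 0.501
```

```bash
python3 - <<'E'
from h import *
im,P=cloud("wrist"); z=P[...,2]; save(im,"w7.png")
q=tray(P,.4676,-.3366,0,0).astype(np.float32)*1000; print(len(q),cv2.minAreaRect(q))
l=np.array([.971,.241]);n=np.array([-.241,.971]); X=P[...,:2]*1000-[501.6,-328.2]; a=X@l; t=X@n
zb=z[(np.abs(a)<60)&(np.abs(t)<20)&(z>.05)]; 
m=(np.abs(a)<60)&(np.abs(t)<30)&(z>.055)&(z<.085); print("blk a",np.percentile(a[m],[1,50,99]),"t",np.percentile(t[m],[1,99]),"z",np.median(z[m]))
m=(np.abs(t)<20)&(z>.011)&(z<.02)&(a>20)&(a<70); print("end wall a",np.percentile(a[m],[1,50,99]))
B=np.load("top.npz")["P"]; X=B[...,:2]*1000-[501.6,-328.2]; a=X@l; t=X@n; zz=B[...,2]
for lo,hi in((20,70),(-70,-20)):
  m=(np.abs(t)<40)&(zz>.012)&(zz<.02)&(a>lo)&(a<hi); print("top wall",np.percentile(a[m],[1,50,99]))
go(501.6,-328.2,24.5,-76.1)
E
```

```text
3391 ((520.2837524414062, -323.99261474609375), (68.46915435791016, 122.79890441894531), 13.896263122558594)
blk a [-38.08527857  15.43087627  43.09580356] t [-27.44177883  27.58122483] z 0.07278478715958273
end wall a [47.01575772 50.29884352 52.8377373 ]
top wall [46.55107113 49.53226237 52.69858536]
top wall [-53.13018    -50.1938687  -47.20835949]
t=26.4 shift [-0.03 -0.02 -2.91] spin -0.002 jaw now -76.0 q1,q7 [ 0.56 -0.93] tilt [ 0.005 -0.015 -1.   ] w 0.500 F [ 0.5 -0.3 -0.8]
```

View pics/w7.png

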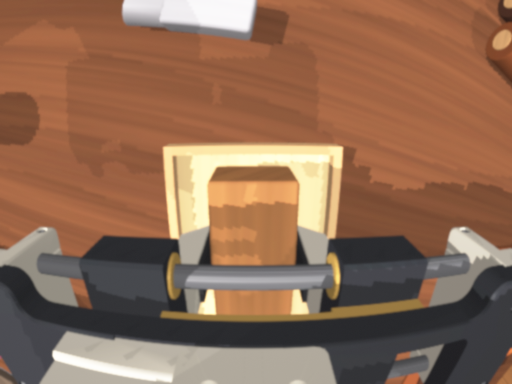

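The wrist view shows the block at (255,200) inside the bay outline. Its far end is 3–4 mm short of the end wall, so I shift it back about 1 mm, lower it and release.

Emit:
carry_out:
  plan:
    - [-0.1,-0.04,-1,0,3.8]
    - [-0.1,-0.04,-1.8,0,3.8]
    - [-0.1,-0.04,-2.4,0,3.8]
    - [-0.1,-0.04,-2.7,0,3.8]
    - [-0.1,-0.04,-2.9,0,3.8]
    - [-0.1,-0.04,-2.95,0,3.8]
    - [-0.1,-0.04,-2.95,0,3.8]

```text
clock: 27.05
position: [0.5006, -0.3281, 0.0908]
ee_rot: [3.103, 0.382, 0.003]
force: [-5.4, 2.8, 14.9]
width: 0.499
```

```bash
python3 - <<'E'
from h import *
go(501.6,-328.2,24.5,-76.1)
E
```

```text
t=27.1 shift [ 0.1  -0.01 -0.08] spin -0.002 jaw now -76.0 q1,q7 [ 0.56 -0.94] tilt [ 0.004 -0.015 -1.   ] w 0.499 F [-5.4  2.8 14.9]
```

Emit:
carry_out:
  plan:
    - [0,0,0.05,0,3.8]
    - [0,0,0.05,0,4.8]
    - [0,0,0.05,0,6]
    - [0,0,0.05,0,7]
    - [0,0,0.05,0,7]
    - [0,0,0.05,0,7]
    - [0,0,2,0,7]
    - [0,0,6,0,7]
    - [0,0,10,0,7]
    - [0,0,13,0,7]
    - [0,0,13,0,7]
    - [0,0,13,0,7]

```text
clock: 28.25
position: [0.5007, -0.3283, 0.2213]
ee_rot: [3.102, 0.381, 0.005]
force: [-0.9, 0.8, -0.3]
width: 0.763
```

```bash
python3 - <<'E'
from h import *
im,P=cloud("wrist"); z=P[...,2]
m=(np.abs(z*1000-44)<6)&(np.hypot(P[...,0]*1000-501,P[...,1]*1000+328)<60); p=(P[m][:,:2]*1000).astype(np.float32)
print(len(p),cv2.minAreaRect(p),np.percentile(z[m],[5,50,95]))
im,P=cloud("top"); z=P[...,2]
m=(np.abs(z*1000-44)<6)&(np.hypot(P[...,0]*1000-501,P[...,1]*1000+328)<60); p=(P[m][:,:2]*1000).astype(np.float32)
print("top",len(p),cv2.minAreaRect(p) if len(p) else 0)
go(573,89,130,0); print(arm.observe()["joints"])
E
```

```text
4011 ((501.5168762207031, -328.2705993652344), (83.5521240234375, 45.414398193359375), 14.076516151428223) [0.04374276 0.04505392 0.04619431]
top 104 ((477.0792541503906, -333.9485168457031), (34.633872985839844, 46.82560729980469), 13.386421203613281)
t=28.4 shift [ 7.31 41.68 -2.41] spin 1.326 jaw now -76.0 q1,q7 [ 0.57 -0.91] tilt [ 0.002 -0.014 -1.   ] w 0.764 F [-0.2  0.5 -0. ]
[ 0.56818367  0.45928015 -0.11647225  1.72966567  0.0773316   0.94850532
 -0.90702085]
```

Emit:
carry_out:
  plan:
    - [7.3,41.7,-2.4,0.28,7]
    - [7.3,41.7,-2.4,0.28,7]
    - [7.3,41.7,-2.4,0.28,7]
    - [7.3,41.7,-2.4,0.28,7]
    - [7.3,41.7,-2.4,0.28,7]
    - [7.3,41.7,-2.4,0.28,7]
    - [7.3,41.7,-2.4,0.28,7]
    - [7.3,41.7,-2.4,0.28,7]
    - [7.3,41.7,-2.4,0.28,7]
    - [7.3,41.7,-2.4,0.28,7]
    - [7.3,41.7,-2.4,0.28,7]
    - [7.3,41.7,-2.4,0.28,7]
    - [7.3,41.7,-2.4,0.28,7]
    - [7.3,41.7,-2.4,0.28,7]

```text
clock: 29.75
position: [0.5729, 0.0878, 0.1956]
ee_rot: [3.021, 0.808, 0.004]
force: [-0.8, 0.1, 0.1]
width: 0.766
```

```bash
python3 - <<'E'
from h import *
im,P=cloud("wrist"); z=P[...,2]; save(im,"w8.png")
m=(np.abs(z*1000-25.5)<5)&(np.hypot(P[...,0]*1000-573,P[...,1]*1000-89)<35); p=(P[m][:,:2]*1000).astype(np.float32)
print(len(p),cv2.minEnclosingCircle(p))
go(573,89,5,-60)
E
```

```text
1651 ((574.4745483398438, 89.30738830566406), 21.59931755065918)
t=29.8 shift [ 1.000e-02  9.000e-02 -1.251e+01] spin 0.000 jaw now -60.0 q1,q7 [-0.06 -1.45] tilt [ 0.006 -0.013 -1.   ] w 0.764 F [-0.5 -0.2  0.6]
```

View pics/w8.png

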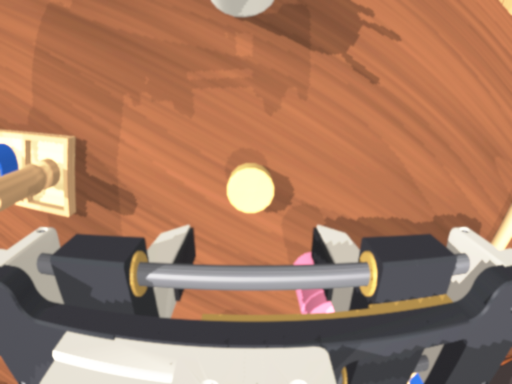

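The wrist view shows the wax at (250,190), centred between the fingers, and the pink jar at (312,285) behind them and clear. I grip it gently.

Emit:
carry_out:
  plan:
    - [0.05,0.1,-4,0,7]
    - [0.05,0.1,-8,0,7]
    - [0.05,0.1,-11,0,7]
    - [0.05,0.1,-12.2,0,7]
    - [0.05,0.1,-12.5,0,7]
    - [0.05,0.1,-12.5,0,5.5]
    - [0.05,0.1,-12.5,0,4.2]
    - [0.05,0.1,-12.5,0,3.6]
    - [0.05,0.1,-12.5,0,3.6]
    - [0.05,0.1,-12.5,0,3.6]
    - [0.05,0.1,-12.5,0,3.6]
    - [0.05,0.1,-11.5,0,3.6]
    - [0.05,0.1,-9,0,3.6]
    - [0.05,0.1,-5,0,3.6]
    - [0.05,0.1,-1,0,3.6]
    - [0.05,0.1,2,0,3.6]
    - [0.05,0.1,2.5,0,3.6]
    - [0.05,0.1,2.5,0,3.6]
    - [0.05,0.1,2.5,0,3.6]
  squeeze: 15

```text
clock: 31.7
position: [0.5728, 0.0888, 0.2197]
ee_rot: [3.021, 0.809, 0.001]
force: [-1.3, -0.4, -1.2]
width: 0.47
```

```bash
python3 - <<'E'
from h import *
go(501.2,-328.3,49.5,-76)
E
```

```text
t=31.7 shift [ -7.16 -41.71 -10.47] spin -0.279 jaw now -60.0 q1,q7 [-0.06 -1.44] tilt [ 0.004 -0.013 -1.   ] w 0.470 F [-1.3 -0.4 -1.2]
```

Emit:
carry_out:
  plan:
    - [-0.4,-2.5,0,-0.03,3.6]
    - [-1,-6,0,-0.06,3.6]
    - [-1.7,-10,0,-0.09,3.6]
    - [-2.4,-14,0,-0.12,3.6]
    - [-3.1,-18,0,-0.15,3.6]
    - [-3.8,-22,0,-0.18,3.6]
    - [-4.5,-26,0,-0.21,3.6]
    - [-5.2,-30,0,-0.24,3.6]
    - [-5.9,-34,0,-0.27,3.6]
    - [-6.5,-38,0,-0.279,3.6]
    - [-7,-40.5,0,-0.279,3.6]
    - [-7.16,-41.7,-1,-0.279,3.6]
    - [-7.16,-41.7,-4,-0.279,3.6]
    - [-7.16,-41.7,-7,-0.279,3.6]
    - [-7.16,-41.7,-8,-0.279,3.6]
    - [-7.16,-41.7,-8,-0.279,3.6]
    - [-7.16,-41.7,-8,-0.279,3.6]

```text
clock: 33.4
position: [0.5017, -0.3276, 0.14]
ee_rot: [3.104, 0.382, -0.001]
force: [0.1, -0.6, -0.5]
width: 0.474
```

```bash
python3 - <<'E'
from h import *
go(501.2,-328.3,49.5,-76)
im,P=cloud("wrist"); z=P[...,2]
l=np.array([.971,.241]);n=np.array([-.241,.971]); X=P[...,:2]*1000-[501.2,-328.3]; a=X@l; t=X@n
for lo,hi in((.038,.052),(.085,.1)):
    m=(np.abs(t)<20)&(np.abs(a)<60)&(z>lo)&(z<hi); print(m.sum(),np.percentile(a[m],[1,99]) if m.any() else 0)
E
```

```text
t=33.4 shift [-0.05 -0.07 -2.5 ] spin -0.001 jaw now -76.0 q1,q7 [ 0.56 -0.93] tilt [ 0.001 -0.014 -1.   ] w 0.474 F [ 0.1 -0.6 -0.5]
3016 [ 6.56470256 42.5695889 ]
3181 [-2.53096383 21.88839491]
```

Emit:
carry_out:
  plan:
    - [0,-0.06,-1,0,3.6]
    - [0,-0.06,-1.8,0,3.6]
    - [0,-0.06,-2.2,0,3.6]
    - [0,-0.06,-2.4,0,3.6]
    - [0,-0.06,-2.5,0,3.6]
    - [0,-0.06,-2.5,0,3.6]

```text
clock: 34.05
position: [0.502, -0.3286, 0.1158]
ee_rot: [3.103, 0.382, 0.0]
force: [-0.2, 0.2, -0.1]
width: 0.475
```

```bash
python3 - <<'E'
from h import *
go(501.2,-328.3,49.5,-76)
E
```

```text
t=34.0 shift [-0.08  0.03 -0.08] spin -0.000 jaw now -76.0 q1,q7 [ 0.56 -0.93] tilt [ 0.002 -0.015 -1.   ] w 0.475 F [-0.2  0.2 -0.1]
```

Emit:
carry_out:
  plan:
    - [-0.05,0.03,-0.08,0,3.6]
    - [-0.05,0.03,-0.14,0,3.6]
    - [-0.05,0.03,-0.16,0,3.6]
    - [-0.05,0.03,-0.16,0,4.2]
    - [-0.05,0.03,-0.16,0,5.2]
    - [-0.05,0.03,-0.16,0,6.2]
    - [-0.05,0.03,-0.16,0,6.5]
    - [-0.05,0.03,-0.16,0,6.5]
    - [-0.05,0.03,1,0,6.5]
    - [-0.05,0.03,4,0,6.5]
    - [-0.05,0.03,8,0,6.5]
    - [-0.05,0.03,12,0,6.5]
    - [-0.05,0.03,13,0,6.5]
    - [-0.05,0.03,13,0,6.5]

```text
clock: 35.45
position: [0.5024, -0.3288, 0.2485]
ee_rot: [3.101, 0.381, 0.006]
force: [-0.7, -0.4, -0.8]
width: 0.706
```

```bash
python3 - <<'E'
from h import *
im,P=cloud("wrist"); z=P[...,2]; save(im,"w9.png")
for h in (44,70):
    m=(np.abs(z*1000-h)<6)&(np.hypot(P[...,0]*1000-501,P[...,1]*1000+328)<60); p=(P[m][:,:2]*1000).astype(np.float32)
    print(h,len(p),cv2.minAreaRect(p),cv2.minEnclosingCircle(p),np.percentile(z[m],[5,50,95]))
go(400,-150,150)
E
```

```text
44 1725 ((501.85467529296875, -328.16552734375), (83.11009979248047, 45.09899139404297), 14.222234725952148) ((502.09405517578125, -328.35906982421875), 46.16535186767578) [0.04337588 0.0450169  0.04632471]
70 1558 ((502.2947692871094, -329.0465393066406), (42.95881271362305, 41.44838333129883), 13.91820240020752) ((502.0162658691406, -328.71380615234375), 21.747848510742188) [0.06959038 0.07100022 0.07219371]
t=35.5 shift [-10.15  17.84  -3.1 ] spin 0.000 jaw now -76.0 q1,q7 [ 0.56 -0.9 ] tilt [ 0.003 -0.015 -1.   ] w 0.710 F [ 0.2  1.  -0.6]
```

View pics/w9.png

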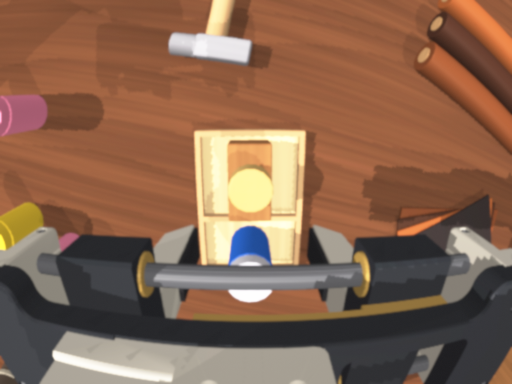

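The wrist view shows the wax at (250,190), central on the block and within about 0.5 mm, with the tall jar standing in the narrower bay. I back off for a final check.

Emit:
carry_out:
  plan:
    - [0,0,5,0,6.5]
    - [-5,-5,8,0,6.5]
    - [-10,-10,8,0,6.5]
    - [-15,-15,8,0,6.5]
    - [-20,-20,8,0,6.5]
    - [-20,-20,8,0,6.5]
    - [-20,-20,8,0,6.5]
    - [-20,-20,8,0,6.5]

```text
clock: 36.3
position: [0.2949, -0.5324, 0.3243]
ee_rot: [3.105, 0.367, -0.006]
force: [0.5, 0.8, 0.8]
width: 0.706
```

```bash
python3 - <<'E'
from h import *
s,_=arm.get_image("side"); t,_=arm.get_image("top")
save(np.vstack([cv2.resize(s[110:350,80:420],(400,282)),cv2.resize(t[60:290,80:440],(400,256))]).repeat(1,0),"f.png")
v=cv2.imread("pics/f.png"); cv2.imwrite("pics/f2.png",np.hstack([cv2.resize(s[110:350,80:420],(400,300)),cv2.resize(t[60:290,80:440],(400,300))])[...,::-1])
print(arm.observe()["force"])
E
```

```text
[0.56824901 0.98447873 0.36483223]
```

View pics/f2.png

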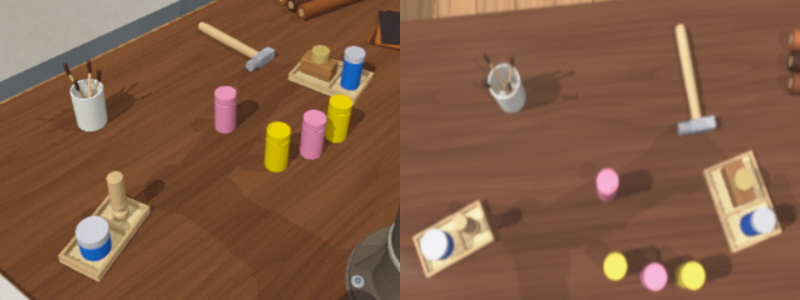

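The final views show both kits in place: short jar and slicker at left (95,240) and (118,195), tall jar and block with wax at (352,68) and (320,62). The pink and yellow jars, the pot and the hammer are where they were. I hand the job in.

```bash
python3 -c "
from cell import arm
print(arm.sign_off())"
```

```text
the job is handed in; nothing more can be done
None
```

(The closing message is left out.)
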